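# Take a kiln prop from its bin and hang, shut and bar the bin's gate

### The arm

A 6-joint arm with a two-finger parallel gripper is mounted at the origin on the work surface. World frame = base frame: x ahead of the robot, y to its left, z up, the work surface at z = 0. Lengths are in m, angles in rad, forces in N, time in s.
With the tool pointing down it reaches from about 0.375 to 0.925 m from the base axis. Payload 5.7 kg.
Tool frame: the origin (TCP) lies midway between the tips of the shut fingers; the grasp point (between the pads) lies 19 mm behind it; z points along the fingers, x is the direction in which the jaws open and shut, and the axes are right-handed (so a half turn about z gives the same grasp; the last joint's range is limited). The gripper opens to 88 mm and grips with 3 to 60 N. Pads are 20 mm wide; open, the fingers measure 115 mm over their backs; the gripper's body (75 mm by 178 mm) begins 61 mm behind the grasp point.
Start: joints at [-1.431, 0.359, 1.51, -0, 1.272, -0.115], TCP at [0.151, -0.581, 0.223] pointing down, gripper open.
Joint ranges: [-2.97, 2.97], [-1.01, 2.36], [0.21, 2.38], [-0.96, 4.11], [0.2, 2.71], [-2.98, 2.98]. Speed limits (rad/s): [2.39, 2.39, 3.14, 3.14, 3.14, 3.14].

### API

Orientations are given as a unit quaternion [x, y, z, w].
In Python, from bench import move_ptp, servo_line, goto_joints, move_gripper, sleep, inverse_kinematics, capture, PlanningError, close_job, spot_in, silhouettes, current_clock, current_joint_pos, current_qvel, current_joint_torque, current_position, current_orientation, current_force, current_torque, current_finger_gap gives the robot as it stands. Calls block until the motion is done:
- move_ptp(position, orientation): joint-space move of the TCP to a pose.
- servo_line(position, orientation=None, rate=0.15, contact_N=None): straight line of the TCP; orientation=None keeps the orientation; rate is the mean speed in m/s. With contact_N (N) it stops when the force on the tool has changed by that much, and returns True; else False.
- goto_joints(angles): joint-space move.
- move_gripper(opening): finger opening in m; the grip force is fixed at half the most; returns when the fingers have stopped.
- sleep(seconds).
- inverse_kinematics(position, orientation): joint angles nearest the present ones, or None.
- capture(name): name is "side" or "top" or "wrist"; returns a dict with "image" (420x560x3 uint8, blue, green, red), "range_z" (420x560 float32, m along the optical axis (not along the pixel's ray), 0 where there is no reading), "intrinsics" (3x3 intrinsics, pixels), "R" (3x3) and "t" (3): a world point X has camera coordinates R X + t. Camera axes: x right, y down, z forward; pixel columns grow to the right and rows downward; lengths in m; the calibration is good to about 2 mm. A picture is of the moment at which its call begins.
A pose or a line that the arm cannot do raises PlanningError and nothing moves.
- close_job(): hands the job in, once; it reports no verdict.
Trained networks look in the newest picture that a camera, given by its name, has taken for a name from the list of things; names that differ only in an ending like _2 or _b are one class to them, and where a whole thing is asked for, a point or a joint stands for the part that bears it (a point fixed in the world has none). Each returns a list of dicts, best first, with "conf" (0 to 1); they miss things now and then, are a little off and sometimes report something else, mostly with a low value. They report only what shows in the picture. A call takes as long as a camera call. They do not tell look-alikes from the thing itself.
- spot_in(camera, query): "xy" ([column, row] in pixels, amid what is visible of it).
- silhouettes(camera, query): "region" (420x560 bool, what is visible of it) and "xy" ([column, row] in pixels, amid what is visible of it).
Readings, each from a call of its own:
- current_clock(): time.
- current_joint_pos(): joint angles.
- current_qvel(): joint speeds.
- current_joint_torque(): joint torques, N m.
- current_position(): TCP position.
- current_orientation(): TCP orientation.
- current_force(): force on the tool from outside, world axes, zero at the start.
- current_torque(): the same for the moment, N m.
- current_finger_gap(): finger opening in m.
Only numpy, scipy, OpenCV 4.12 (cv2) and the standard library are available. Lean on these libraries where they do the work, as an engineer would, in place of code of your own. Each camera call takes 0.05 s, during which the arm holds its last target.

### The job

We need one more tall kiln prop: lift the retaining bar out of its two brackets and lay it aside, then take the tall prop out of the prop bin and stand it upright on the bare square mark that is still free on the kiln shelf, as the third leg. Then close up the bin: take its blue gate out of the dowel rack, lower it gently (no dropping) so that both hinge knuckles go fully down on their pins, swing it shut, and drop the bar back into both brackets across it. Leave the other props, the bats, the jar and the cup where they stand, and let go of everything.

Things in the scene. Friction and masses are not known exactly. Their poses are not given: they have to be found in the camera images.
- bin: Open-topped, open-fronted kiln-prop bin, fixed. Origin on the bench in the plane of the front jambs, mid-opening; +x into the bin (away from the robot), +y left. Opening 110 mm wide, floor 10 mm thick, sides 115 and back 80 mm high, 160 mm deep; jamb plates 150 mm high at y -104 to -55 and +55 to +88 mm. Hinge pins on the right (-y) jamb; rubber buffers on the left one stop the gate when shut.
- pin_low (a point): Foot of the lower hinge pin at its shoulder, 26 mm above the bench (bin x -12, y -72 mm). Upright steel pin 8 mm thick, 27 mm high above the shoulder, the last 8 mm tapered to 2.6 mm. The hung gate swings about this vertical line; opening moves its free edge towards the robot (bin -x): 90 degrees open is the bin's yaw + pi/2.
- pin_up (a point): Foot of the upper hinge pin, same pin, straight above the lower one, 122 mm above the bench.
- bar_seat (a point): Fixed to the bin (x -58.5, y -8, z 94 mm; axes as the bin's): where bar_mid lies when the bar is seated. Its two open-topped brackets are at bin y -94 and +78 mm, 10 mm wide, slot 13 mm across x centred at x -30.5 mm, slot floor 80 mm above the bench, splayed mouth up to 118 mm.
- bar_mid (a point): Middle of the loose bar's red plastic grip, 14 mm above its underside. Bar 196 mm long (y), 10 mm thick (x), 28 mm tall (z), 0.28 kg, cranked: the middle 100 mm is the grip at x 0; at y +-45 mm it steps back, and both steel ends (y +-40 to +-98) run at x +28 mm: these lie in the brackets. Starts seated. Stands on the bench by itself. Seated before the shut gate, 35 mm stay free behind the grip.
- tall_mid (a point): Centre of the tall kiln prop, a buff square ceramic post 36 x 36 x 190 mm, about 0.3 kg, loose, standing upright on the bin floor (front row, left or right of a 110 mm one); z along the post. 95 mm from either end.
- shelf_spot (a point): Centre of the free bare square mark (44 mm, brown in the white kiln wash) on the top face of the kiln shelf, 18 mm above the bench, near the middle of the shelf's edge nearest the robot.
- kiln_shelf: Kiln shelf, fixed, cream slab 200 x 200 x 18 mm lying on the bench; origin under its centre. The free mark is at x -60, y 0 mm; two props 190 mm tall stand on the marks at x +65, y +-65 mm.
- gate_mid (a point): Centre of the blue gate's panel: 12 mm thick (x), 125 wide (y), 150 high (z), about 0.3 kg, loose. Outer face (hinge straps) -x, knuckles on the -y edge. Stands upright in one of the dowel rack's three slots, underside 12 mm above the bench, dowels up to 97 mm. Pinch it by its top edge. Shut, its axes are parallel to the bin's, centre at bin x -12, y +4, z 83 mm.
- knuckle_low (a point): Lower hinge knuckle of the gate: centre of its bottom face. A tube 20 mm outside, 11.2 mm bore, 22 mm high, upright, in the gate's frame at x 0, y -76 mm, z 18 mm above the gate's lower edge. Hung, its bottom rests on the pin's shoulder (on point pin_low).
- knuckle_up (a point): Upper hinge knuckle of the gate, the same, straight above the lower one: bottom face 114 mm above the gate's lower edge. Hung, it rests on point pin_up.
- rack: Dowel rack fixed to the bench, 140 (x) x 175 (y) mm, base 12 mm thick; slots run along its x at y -55, 0 and +55 mm, 16 mm between dowels 8 mm thick. Origin under its centre.
- gate: The same gate; origin at the middle of its panel's lower edge (75 mm below point gate_mid).
- bar: The same bar; origin 14 mm below point bar_mid.
- tall_prop: The same tall prop; origin at the centre of its underside.
- mid_prop: Buff prop 36 x 36 x 110 mm in the bin's front row beside the tall one; leave it. Origin under its centre.
- short_prop: Buff prop 36 x 36 x 60 mm at the back of the bin; leave it. Origin under its centre.
- leg1: Tall prop standing on the kiln shelf; leave it. Origin under its centre.
- leg2: Other tall prop standing on the kiln shelf; leave it. Origin under its centre.
- bat1: Square plywood throwing bat 140 x 140 x 12 mm standing in the rack; leave it. Origin under its middle.
- bat2: Another such bat in the rack; leave it.
- glaze_jar: Glaze jar 68 mm wide, 85 mm high, beside the bin; leave it. Origin under its centre.
- test_cup: White cup 72 mm wide, 70 mm high, beside the bin; leave it. Origin under its centre.
Mind the look-alikes: they are no part of the job. Leave any yellow look-alike of the bar alone. Leave any pink look-alike of the gate alone.

How it is judged:
By the outcome, as a careful person would: the job done as asked, in the order asked, and still so for the second after the job is handed in, with the robot touching nothing.
It also fails if it takes over 72 s, if anything falls off the work surface, if the arm or the gripper's body presses on something with over 40 N, if the wrist force passes 120 N, or if a joint passes its speed limit or range.

## Working session

There is one attempt and no reset: what is moved stays moved. The work goes in short steps, each a Python script; the robot and the scene stay as the last script left them, time stands still between calls to the robot, and variables do not carry over. Pictures are saved under pics/ and viewed, and the job is handed in when it is done.

```bash
ls; mkdir -p pics; python3 - <<'E'
from bench import *
import cv2,numpy as np
for n in("side","top","wrist"):
    c=capture(n); cv2.imwrite(f"pics/{n}0.png",c["image"]); np.savez(f"{n}0.npz",**c)
    print(n,c["intrinsics"].round(1).tolist(),c["R"].round(3).tolist(),c["t"].round(3).tolist())
print(current_clock())
E
```

```text
pics
side [[441.8, 0.0, 267.0], [0.0, 441.8, 212.7], [0.0, 0.0, 1.0]] [[-0.99, -0.14, -0.005], [-0.1, 0.731, -0.675], [0.099, -0.668, -0.737]] [0.534, 0.118, 1.293]
top [[456.4, 0.0, 283.1], [0.0, 456.4, 202.5], [0.0, 0.0, 1.0]] [[-0.008, -1.0, 0.012], [-0.992, 0.007, -0.127], [0.127, -0.013, -0.992]] [0.013, 0.541, 1.15]
wrist [[299.6, 0.0, 283.8], [0.0, 299.6, 208.4], [0.0, 0.0, 1.0]] [[0.253, -0.968, -0.003], [-0.935, -0.245, 0.256], [-0.248, -0.062, -0.967]] [-0.598, -0.032, 0.391]
0.15
```

View pics/top0.png

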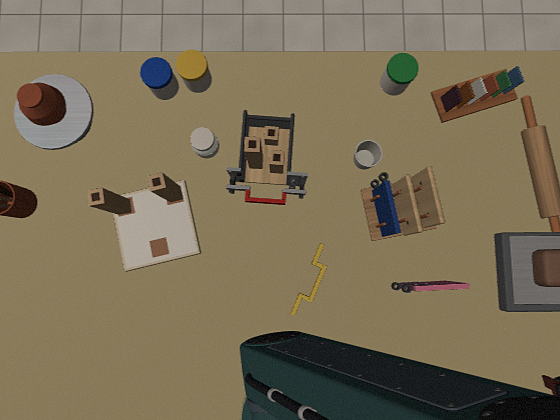

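View pics/side0.png

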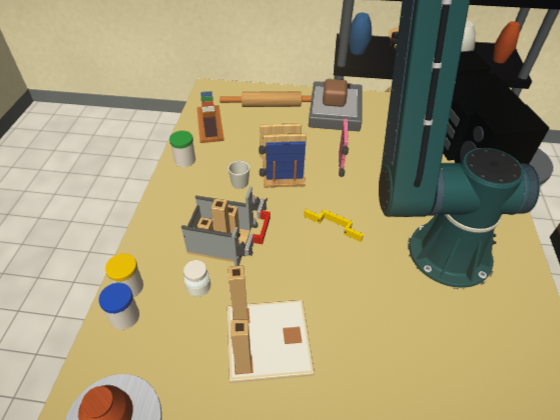

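```bash
python3 - <<'E'
from bench import *
for n in("side","top"):
  for q in("bin","bar","tall_prop","kiln_shelf","shelf_spot","gate","rack","mid_prop","short_prop","leg1","bat1","glaze_jar","test_cup","bar_mid","gate_mid","knuckle_low","knuckle_up","pin_low","pin_up","bar_seat","tall_mid"):
    print(n,q,[(round(d["conf"],2),[int(v) for v in d["xy"]]) for d in spot_in(n,q)])
print(current_clock())
E
```

```text
side bin [(0.57, [222, 230]), (0.36, [282, 133])]
side bar [(0.76, [260, 227]), (0.7, [337, 220])]
side tall_prop [(0.76, [221, 216])]
side kiln_shelf [(0.58, [274, 346])]
side shelf_spot [(0.94, [277, 343]), (0.39, [240, 171])]
side gate [(0.71, [284, 159]), (0.61, [344, 144])]
side rack [(0.58, [282, 182]), (0.44, [278, 131])]
side mid_prop [(0.75, [231, 216]), (0.32, [262, 229])]
side short_prop [(0.66, [205, 222])]
side leg1 [(0.92, [241, 291]), (0.9, [241, 341])]
side bat1 [(0.96, [285, 135]), (0.88, [276, 127]), (0.63, [284, 157])]
side glaze_jar [(0.72, [199, 276]), (0.23, [285, 158]), (0.15, [262, 233])]
side test_cup [(0.78, [238, 174])]
side bar_mid [(0.81, [263, 227]), (0.66, [338, 219])]
side gate_mid [(0.89, [340, 150]), (0.82, [284, 160])]
side knuckle_low [(0.65, [283, 159]), (0.64, [342, 146])]
side knuckle_up [(0.9, [344, 149]), (0.75, [280, 158]), (0.31, [277, 342])]
side pin_low [(0.54, [239, 293])]
side pin_up [(0.93, [220, 235])]
side bar_seat [(0.59, [221, 234])]
side tall_mid [(0.74, [219, 216]), (0.43, [277, 342])]
top bin [(0.94, [268, 157]), (0.53, [431, 197
[... 412 characters left out ...]
.74, [269, 136]), (0.4, [368, 155])]
top leg1 [(0.88, [164, 185]), (0.67, [110, 199]), (0.49, [369, 154])]
top bat1 [(0.62, [408, 204]), (0.57, [427, 198]), (0.21, [266, 197])]
top glaze_jar [(0.93, [205, 140])]
top test_cup [(0.97, [367, 153]), (0.21, [265, 198])]
top bar_mid [(0.82, [265, 195])]
top gate_mid [(0.86, [429, 287]), (0.7, [388, 203]), (0.56, [371, 212]), (0.2, [270, 136])]
top knuckle_low [(0.82, [383, 206])]
top knuckle_up [(0.83, [428, 283]), (0.78, [384, 206]), (0.73, [406, 206])]
top pin_low [(0.73, [267, 155]), (0.31, [275, 158]), (0.27, [370, 215])]
top pin_up [(0.67, [265, 156])]
top bar_seat [(0.88, [266, 156])]
top tall_mid [(0.6, [253, 150]), (0.19, [109, 200])]
2.25
```

```bash
cat > h.py <<'E'
import numpy as np,cv2
def cloud(c):
    K=c["intrinsics"];z=c["range_z"].astype(float);v,u=np.mgrid[0:420,0:560]
    P=np.stack([(u-K[0,2])/K[0,0]*z,(v-K[1,2])/K[1,1]*z,z],-1)
    W=(P-c["t"])@c["R"]; W[z==0]=np.nan
    return W
def proj(c,X):
    X=np.atleast_2d(X);p=X@c["R"].T+c["t"];q=p@c["intrinsics"].T
    return q[:,:2]/q[:,2:]
E
python3 - <<'E'
from h import *
c=np.load("top0.npz");I=c["image"];W=cloud(c)
np.set_printoptions(precision=4,suppress=True)
def crop(n,u0,v0,u1,v1,s): cv2.imwrite(f"pics/{n}.png",cv2.resize(I[v0:v1,u0:u1],None,fx=s,fy=s,interpolation=cv2.INTER_CUBIC))
crop("tbin",215,95,325,215,5);crop("track",345,150,485,300,4)
d=np.load("side0.npz");I=d["image"]
crop("sbin",175,180,280,270,6)
crop("srack",240,110,370,200,6)
for u,v in [(254,145),(272,133),(278,155),(265,200),(300,180),(380,205),(384,215),(158,245),(156,229),(430,286)]: print((u,v),W[v,u])
E
```

```text
(254, 145) [0.6521 0.076  0.1992]
(272, 133) [0.7176 0.0365 0.0672]
(278, 155) [0.6473 0.0216 0.1202]
(265, 200) [0.5382 0.0539 0.1093]
(300, 180) [ 0.5914 -0.0331  0.0849]
(380, 205) [ 0.5286 -0.2344  0.0718]
(384, 215) [ 0.5021 -0.2409  0.0832]
(158, 245) [0.4347 0.3347 0.0155]
(156, 229) [0.4762 0.3406 0.0168]
(430, 286) [ 0.3311 -0.3253  0.1493]
```

View pics/tbin.png

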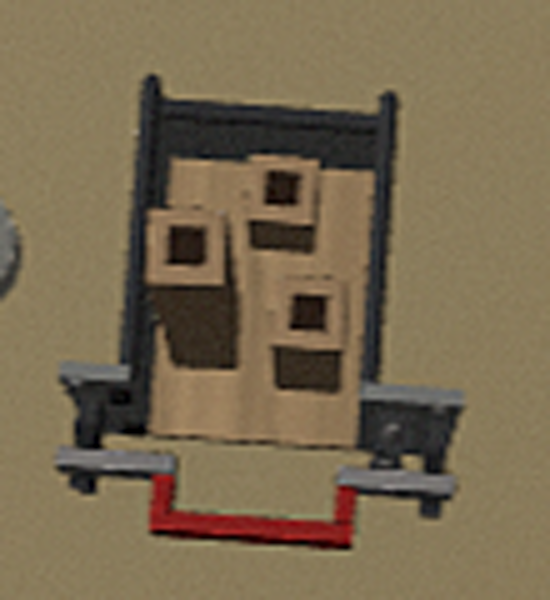

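View pics/track.png

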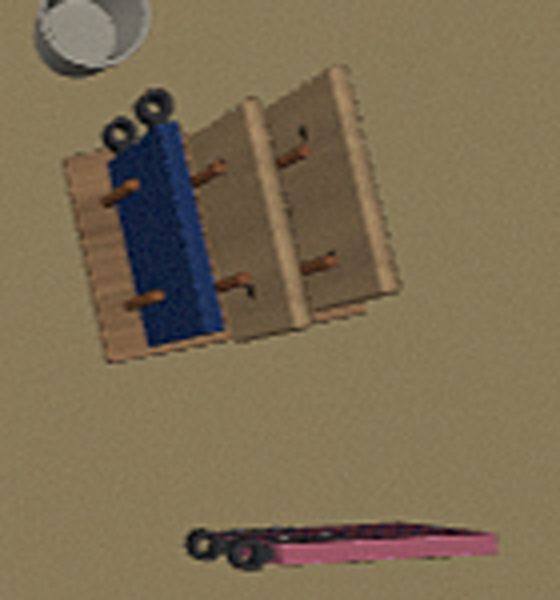

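View pics/sbin.png

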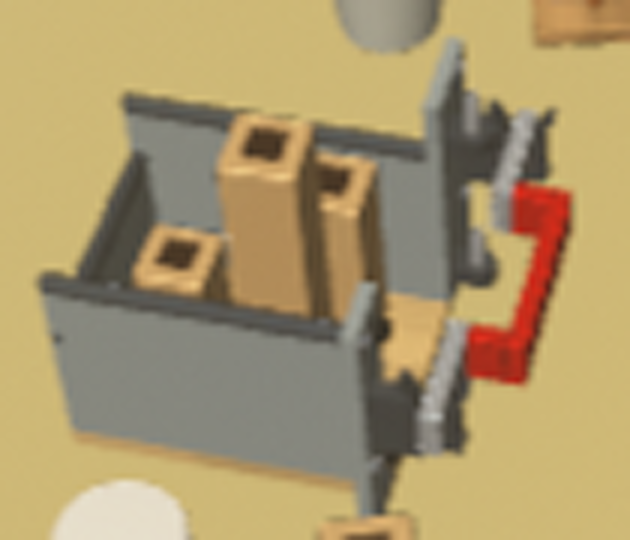

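View pics/srack.png

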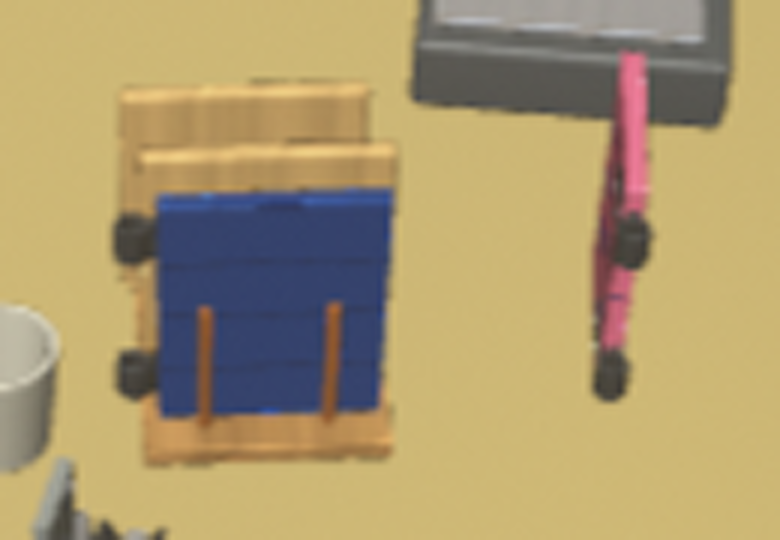

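```bash
cat >> h.py <<'E'
from scipy.optimize import least_squares
def boxsdf(p,lo,hi):
    c=(np.array(lo)+hi)/2;h=(np.array(hi)-lo)/2
    q=np.abs(p-c)-h
    return np.linalg.norm(np.maximum(q,0),axis=1)+np.minimum(q.max(1),0)
def usdf(p,boxes): return np.min([boxsdf(p,*b) for b in boxes],0)
def m(*a): return (np.array(a[:3])/1000,np.array(a[3:])/1000)
BAR=[m(-5,-50,0,5,50,28),m(-5,-50,0,33,-40,28),m(-5,40,0,33,50,28),m(23,-98,0,33,-40,28),m(23,40,0,33,98,28)]
GATE=[m(-6,-62.5,0,6,62.5,150)]
PROP=[m(-18,-18,0,18,18,190)]
SHELF=[m(-100,-100,0,100,100,18)]
def fit(P,boxes,x0,z0,zfree=True,fs=0.003):
    P=P[np.isfinite(P).all(1)]
    def loc(x):
        c,s=np.cos(x[2]),np.sin(x[2]);d=P-np.array([x[0],x[1],z0+x[3]])
        return np.stack([c*d[:,0]+s*d[:,1],-s*d[:,0]+c*d[:,1],d[:,2]],1)
    f=lambda x:np.r_[usdf(loc(x),boxes),x[3]*(1 if zfree else 1e3)]
    r=least_squares(f,list(x0)+[0.],loss="soft_l1",f_scale=fs)
    return r.x,np.median(np.abs(r.fun)),len(P)
def mask_hsv(I,lo,hi): return cv2.inRange(cv2.cvtColor(I,cv2.COLOR_BGR2HSV),np.array(lo),np.array(hi))>0
def box(shape,u0,v0,u1,v1):
    b=np.zeros(shape,bool);b[v0:v1,u0:u1]=1;return b
E
python3 - <<'E'
from h import *
np.set_printoptions(precision=4,suppress=True)
for n in("top","side"):
    c=np.load(n+"0.npz");I=c["image"];W=cloud(c);sh=I.shape[:2]
    hsv=cv2.cvtColor(I,cv2.COLOR_BGR2HSV)
    red=mask_hsv(I,(0,170,90),(6,255,255))|mask_hsv(I,(174,170,90),(180,255,255))
    bl=mask_hsv(I,(108,120,30),(125,255,255))
    B=box(sh,*((215,170,325,215) if n=="top" else (245,190,280,260)))
    P=W[B&red];print(n,"red",len(P),np.nanmedian(P,0),np.nanmin(P,0),np.nanmax(P,0)); print(fit(P,BAR,(0.54,0.05,-0.06),0.08))
    B=box(sh,*((350,160,410,250) if n=="top" else (255,130,310,190)))
    P=W[B&bl];print("blue",len(P),np.nanmedian(P,0));print(fit(P,GATE,(0.53,-0.235,1.75),0.012))
    # heights around bin
    X=W.reshape(-1,3)
    r=(X[:,0]>.5)&(X[:,0]<.8)&(X[:,1]>-.1)&(X[:,1]<.2)
    for z0 in(.150,.199,.120,.115):
        k=r&(np.abs(X[:,2]-z0)<.004);q=X[k];print(z0,len(q));
        if len(q)and z0 in(.15,.199):print(q[np.argsort(q[:,1])][::max(1,len(q)//25)])
    P=W[box(sh,*((100,170,215,280) if n=="top" else (220,290,325,385)))];P=P[(P[:,2]<.03)&(P[:,2]>.009)];print("shelf",fit(P,SHELF,(.46,.33,0.1),0))
E
```

```text
top red 202 [0.5408 0.0564 0.1066] [ 0.5311  0.0051 -0.0046] [0.5694 0.1105 0.111 ]
(array([ 0.5401,  0.0513, -0.0707, -0.0005]), np.float64(0.0011943606898003525), 201)
blue 861 [ 0.5135 -0.2395  0.1201]
(array([ 0.5144, -0.2328,  1.757 ,  0.0026]), np.float64(0.0008087971142727692), 858)
0.15 128
[[ 0.5943 -0.0465  0.1488]
 [ 0.5966 -0.0418  0.1496]
 [ 0.5912 -0.0392  0.1525]
 [ 0.5939 -0.0346  0.1514]
 [ 0.5938 -0.0322  0.1517]
 [ 0.5966 -0.0276  0.1497]
 [ 0.5961 -0.0251  0.1526]
 [ 0.5946 -0.0206  0.1477]
 [ 0.5988 -0.0181  0.1511]
 [ 0.5781 -0.0157  0.1467]
 [ 0.5781 -0.0133  0.1468]
 [ 0.5945 -0.0087  0.1487]
 [ 0.5942 -0.0063  0.1504]
 [ 0.5991 -0.0017  0.1499]
 [ 0.6554  0.062   0.1486]
 [ 0.6374  0.076   0.153 ]
 [ 0.6375  0.0949  0.153 ]
 [ 0.6071  0.114   0.1494]
 [ 0.6102  0.1166  0.1462]
 [ 0.6046  0.1209  0.1503]
 [ 0.6047  0.1257  0.1497]
 [ 0.6072  0.1305  0.1496]
 [ 0.6071  0.1328  0.1501]
 [ 0.6121  0.1352  0.1494]
 [ 0.6116  0.1397  0.1517]
 [ 0.6049  0.1422  0.1495]]
0.199 236
[[0.6589 0.0624 0.1996]
 [0.6664 0.0625 0.1977]
 [0.645  0.0647 0.1998]
 [0.6366 0.0648
[... 1875 characters left out ...]
691 0.2016]
 [0.648  0.07   0.2007]
 [0.6585 0.0713 0.2006]
 [0.6476 0.0724 0.1995]
 [0.6662 0.0739 0.1984]
 [0.6416 0.0752 0.1994]
 [0.6439 0.0767 0.2006]
 [0.6413 0.0774 0.1979]
 [0.6461 0.0785 0.2021]
 [0.6645 0.0802 0.2013]
 [0.6644 0.0814 0.1988]
 [0.6558 0.0829 0.2016]
 [0.6424 0.084  0.2008]
 [0.6716 0.0854 0.1981]
 [0.6473 0.0865 0.1989]
 [0.6684 0.0871 0.2003]
 [0.6416 0.0887 0.1983]
 [0.6708 0.0891 0.1983]
 [0.6569 0.0913 0.1988]
 [0.6595 0.0926 0.196 ]
 [0.6431 0.0937 0.1995]
 [0.6536 0.0945 0.1988]
 [0.6563 0.0953 0.1955]
 [0.6687 0.0975 0.1999]
 [0.6396 0.0982 0.1973]]
0.12 425
0.115 362
shelf (array([ 0.4872,  0.3429,  0.2235, -0.0006]), np.float64(0.0012039308571862792), 4976)
```

```bash
cat >> h.py <<'E'
BIN=[m(0,-104,0,8,-55,150),m(0,55,0,8,88,150),m(0,-63,0,160,-55,115),m(0,55,0,160,63,115),m(152,-55,0,160,55,80)]
E
python3 - <<'E'
from h import *
np.set_printoptions(precision=4,suppress=True)
A=[]
for n in("top","side"):
    c=np.load(n+"0.npz");I=c["image"];W=cloud(c);sh=I.shape[:2]
    X=W.reshape(-1,3);X=X[np.isfinite(X).all(1)];A.append(X)
    # bin
    x0=(.601,.049,-.08)
    def L(X,x):
        c_,s=np.cos(x[2]),np.sin(x[2]);d=X-np.array([x[0],x[1],0]);return np.stack([c_*d[:,0]+s*d[:,1],-s*d[:,0]+c_*d[:,1],d[:,2]],1)
    l=L(X,x0);
    k=(usdf(l,BIN)<.012)&(l[:,2]>.05)&(l[:,0]>-.005)
    print(n,"bin",fit(X[k],BIN,x0,0))
    kt=k&((np.abs(l[:,2]-.15)<.005))
    print(" jamb tops",fit(X[kt],BIN[:2],x0,0))
    l2=l[kt];print(" tops local x pct",np.percentile(l2[:,0],[5,50,95]),"right y",np.percentile(l2[l2[:,1]<0][:,1],[3,97]),"left y",np.percentile(l2[l2[:,1]>0][:,1],[3,97]))
    w=l[k&(np.abs(l[:,2]-.115)<.004)&(l[:,0]>.02)]; print(" walls y",[np.percentile(w[(s*w[:,1]>0.04)][:,1],[3,50,97]) for s in(-1,1)])
    b=l[k&(np.abs(l[:,2]-.08)<.004)&(l[:,0]>.13)];
    if len(b):print(" back x",np.percentile(b[:,0],[3,50,97]))
    # bar all
    x0b=(.539,.0518,-.078);lb=L(X,x0b);kb=(usdf(lb-[0,0,.08],BAR)<.008)&(lb[:,2]>.085)
    print(" bar",fit(X[kb],BAR,x0b,.08))
    lt=L(X,(.6535,.079,-.08));kt=(usdf(lt-[0,0,.01],PROP)<.008)&(lt[:,2]>.12)
    print(" tall",fit(X[kt],PROP,(.6535,.079,-.08),.01))
    M=mask_hsv(I,(5,80,40),(20,255,160));P=W[M&box(sh,*((140,230,180,262) if n=="top" else (275,320,310,350)))]
    P=P[np.isfinite(P).all(1)];u=P[:,:2].astype(np.float32);print(" mark",len(P),np.median(P,0),cv2.minAreaRect((u*1000)))
E
```

```text
top bin (array([ 0.598 ,  0.0551, -0.0767,  0.0059]), np.float64(0.0006153922945713319), 1168)
 jamb tops (array([ 0.5983,  0.0548, -0.0745,  0.0002]), np.float64(0.0007909819466287247), 121)
 tops local x pct [-0.0032  0.0004  0.004 ] right y [-0.0958 -0.0508] left y [0.0629 0.0936]
 walls y [array([-0.0574, -0.0523, -0.0478]), array([0.0606, 0.0642, 0.0702])]
 back x [0.1471 0.1496 0.1574]
 bar (array([ 0.5392,  0.0521, -0.0759, -0.    ]), np.float64(0.0011533820553340968), 542)
 tall (array([ 0.6551,  0.0801, -0.0449, -0.0003]), np.float64(0.0005982176786346969), 373)
 mark 279 [0.4294 0.3313 0.0177] ((417.2643737792969, 324.9630126953125), (79.60848236083984, 50.215641021728516), 30.393091201782227)
side bin (array([ 0.5917,  0.0621, -0.0812,  0.008 ]), np.float64(0.0014989017039624165), 1806)
 jamb tops (array([ 0.5969,  0.0544, -0.0745, -0.0005]), np.float64(0.000859379950228556), 74)
 tops local x pct [-0.0047 -0.0009  0.0031] right y [-0.097  -0.0504] left y [0.0615 0.0944]
 walls y [array([-0.0573, -0.0508, -0.0474]), array([0.0496, 0.0668, 0.0704])]
 back x [0.1305 0.1467 0.1557]
 bar (array([ 0.538 ,  0.0524, -0.0825, -0.0006]), np.float64(0.0010911634554671163), 489)
 tall (array([ 0.6539,  0.0785, -0.0688, -0.0007]), np.float64(0.0007705507000376078), 463)
 mark 0 [nan nan nan] ((0.0, 0.0), (0.0, 0.0), 0.0)
  return _methods._mean(a, axis=axis, dtype=dtype,
  ret = um.true_divide(
```

```bash
cat > r.py <<'E'
from bench import *
from h import *
from scipy.spatial.transform import Rotation as Ro
np.set_printoptions(precision=4,suppress=True)
def Q(a): return (Ro.from_euler("z",a)*Ro.from_euler("x",np.pi)).as_quat()
BINP=np.array([.5977,.0548]);BY=-.0765
def b2w(x,y): c,s=np.cos(BY),np.sin(BY);return BINP+np.array([c*x-s*y,s*x+c*y])
def st(s=""): print(s,round(current_clock(),2),np.array(current_position()),"F",np.array(current_force()).round(1),"gap",round(current_finger_gap(),4))
E
python3 - <<'E'
from r import *
a0=(Ro.from_quat(current_orientation())*Ro.from_euler("x",-np.pi)).as_euler("ZYX");print("a0",a0,current_joint_pos())
for nm,p,a in [("bar",(.5392,.0522,.085),-.078),("bar2",(.39,.11,.005),-.078),("prop",(.6545,.0793,.156),-.06),("proplift",(.6545,.0793,.33),-.06),("spot",(.4295,.3305,.165),.228),("spotT",(.4295,.3305,.165),.228-np.pi/2),("gate",(.5155,-.233,.131),1.758),("gateup",(.5155,-.233,.25),1.758),("hang",tuple(b2w(-12-.076*0,-72))+(.2,),1.2)]:
  for k in(-1,0,1):
    aa=a+k*np.pi;q=inverse_kinematics(p,Q(aa));print(nm,round(aa,2),None if q is None else np.array(q).round(2))
print(b2w(-.012,-.072))
E
```

```text
a0 [-1.316   0.0002 -0.    ] [-1.4311  0.3588  1.5104 -0.      1.2725 -0.1151]
bar -3.22 None
bar -0.08 [-0.03  0.44  1.78 -0.    0.92  0.05]
bar 3.06 None
bar2 -3.22 [ 0.1   0.46  2.14  0.    0.55 -2.96]
bar2 -0.08 [ 0.1   0.46  2.14 -0.    0.55  0.18]
bar2 3.06 [ 0.1   0.46  2.14  0.    0.55 -2.96]
prop -3.2 None
prop -0.06 [ 0.02  0.5   1.45 -0.    1.19  0.08]
prop 3.08 None
proplift -3.2 None
proplift -0.06 [ 0.02  0.38  1.22 -0.    1.55  0.08]
proplift 3.08 None
spot -2.91 [ 0.53  0.34  1.7   0.    1.1  -2.84]
spot 0.23 [ 0.53  0.34  1.7  -0.    1.1   0.3 ]
spot 3.37 [ 0.53  0.34  1.7   0.    1.1  -2.84]
spotT -4.48 [ 0.53  0.34  1.7  -0.    1.1  -1.27]
spotT -1.34 [0.53 0.34 1.7  0.   1.1  1.87]
spotT 1.8 [ 0.53  0.34  1.7  -0.    1.1  -1.27]
gate -1.38 [-0.55  0.41  1.69 -0.    1.04  0.84]
gate 1.76 [-0.55  0.41  1.69  0.    1.04 -2.3 ]
gate 4.9 [-0.55  0.41  1.69 -0.    1.04  0.84]
gateup -1.38 [-0.55  0.29  1.55 -0.    1.31  0.84]
gateup 1.76 [-0.55  0.29  1.55  0.    1.31 -2.3 ]
gateup 4.9 [-0.55  0.29  1.55 -0.    1.31  0.84]
hang -1.94 None
hang 1.2 None
hang 4.34 None
[ 0.5802 -0.0161]
```

```bash
python3 - <<'E'
from r import *
move_gripper(.045)
p=np.array([.5390,.0522]);a=-.078
move_ptp((*p,.20),Q(a));st("hover")
for n in("wrist","side"):
    c=capture(n);cv2.imwrite(f"pics/{n}1.png",c["image"]);np.savez(f"{n}1.npz",**c)
st()
c=np.load("side1.npz");X=cloud(c).reshape(-1,3)
k=(np.abs(X[:,0]-.539)<.15)&(np.abs(X[:,1]-.05)<.15)&(X[:,2]>.2)&(X[:,2]<.5)
q=X[k]
for z in np.arange(.2,.5,.02):
    s=q[(q[:,2]>=z)&(q[:,2]<z+.02)]
    if len(s):print(round(z,2),len(s),np.percentile(s[:,0]-.539,[2,98]),np.percentile(s[:,1]-.052,[2,98]))
E
```

```text
hover 5.69 [0.5392 0.0514 0.2   ] F [-0.6  0.1  0.5] gap 0.0447
 5.79 [0.5392 0.0515 0.2   ] F [-0.9 -0.5 -0.3] gap 0.0448
0.2 91 [-0.0333  0.1305] [-0.0117  0.0459]
0.22 54 [-0.0335  0.0303] [-0.0066  0.0142]
0.24 65 [-0.0356  0.034 ] [-0.0078  0.0137]
0.26 26 [-0.0789  0.0329] [-0.0144  0.0263]
0.28 308 [-0.0772  0.0788] [-0.0285  0.0369]
0.3 495 [-0.0855  0.083 ] [-0.025   0.0381]
0.32 734 [-0.0877  0.0849] [-0.034   0.0343]
0.34 110 [-0.0429  0.0166] [-0.0168  0.0311]
0.36 303 [-0.0419  0.0317] [-0.0214  0.0368]
0.38 122 [-0.0359  0.0322] [0.0057 0.0374]
0.4 266 [-0.0392  0.0344] [0.0049 0.0389]
0.42 237 [-0.0384  0.0339] [0.     0.0375]
0.44 240 [-0.0384  0.0302] [0.0021 0.037 ]
0.46 260 [-0.0382  0.0306] [0.0025 0.0386]
0.48 289 [-0.038   0.0331] [0.0057 0.0373]
```

View pics/wrist1.png

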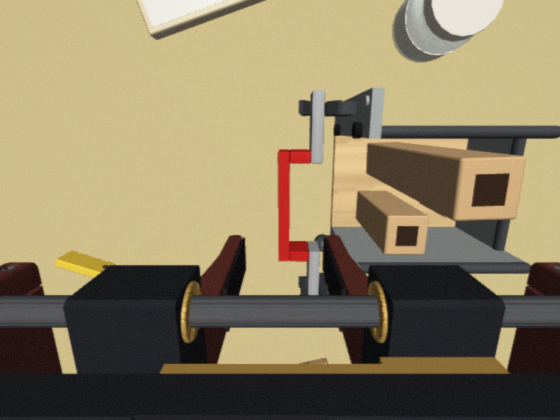

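View pics/side1.png

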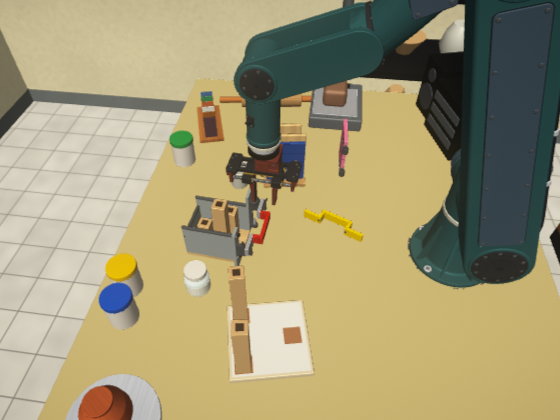

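```bash
cat >> h.py <<'E'
def L(X,x,z=0):
    c_,s=np.cos(x[2]),np.sin(x[2]);d=X-np.array([x[0],x[1],z]);return np.stack([c_*d[:,0]+s*d[:,1],-s*d[:,0]+c_*d[:,1],d[:,2]],1)
def near(W,boxes,x0,z0,tol=.008,zmin=0.,zmax=9):
    X=W.reshape(-1,3);X=X[np.isfinite(X).all(1)];l=L(X,x0,z0)
    return X[(usdf(l,boxes)<tol)&(X[:,2]>zmin)&(X[:,2]<zmax)]
E
python3 - <<'E'
from h import *
np.set_printoptions(precision=4,suppress=True)
c=np.load("wrist1.npz");W=cloud(c);I=c["image"]
print("bar",fit(near(W,BAR,(.539,.0522,-.078),.08,.008,.086),BAR,(.539,.0522,-.078),.08))
print("jambs",fit(near(W,BIN[:2],(.5977,.0548,-.0765),0,.007,.145),BIN[:2],(.5977,.0548,-.0765),0))
print("tall",fit(near(W,PROP,(.6545,.0793,-.06),.01,.007,.13),PROP,(.6545,.0793,-.06),.01))
# pin top
l=L(W.reshape(-1,3),(.5977,.0548,-.0765));k=(np.abs(l[:,0]+.012)<.012)&(np.abs(l[:,1]+.072)<.012)&(l[:,2]>.11)
print("pin pts local",l[k][:30])
cv2.imwrite("pics/w1c.png",cv2.resize(I[80:320,270:430],None,fx=3.5/1.5,fy=3.5/1.5,interpolation=cv2.INTER_CUBIC))
E
```

```text
bar (array([ 0.5386,  0.0542, -0.0794,  0.0002]), np.float64(0.0005130561471032059), 3824)
jambs (array([ 0.5973,  0.0561, -0.0742,  0.0003]), np.float64(0.00037092048871801946), 721)
tall (array([ 0.654 ,  0.0806, -0.0481,  0.0004]), np.float64(0.0002954092616633316), 7345)
pin pts local [[-0.0225 -0.0691  0.1138]
 [-0.0226 -0.0693  0.1152]
 [-0.0225 -0.0708  0.1143]
 [-0.0223 -0.07    0.1195]
 [-0.0225 -0.0699  0.1215]
 [-0.0223 -0.0715  0.1204]
 [-0.0219 -0.0707  0.1236]
 [-0.0218 -0.0719  0.1231]
 [-0.0216 -0.0734  0.1223]
 [-0.0207 -0.0755  0.1222]]
```

View pics/w1c.png

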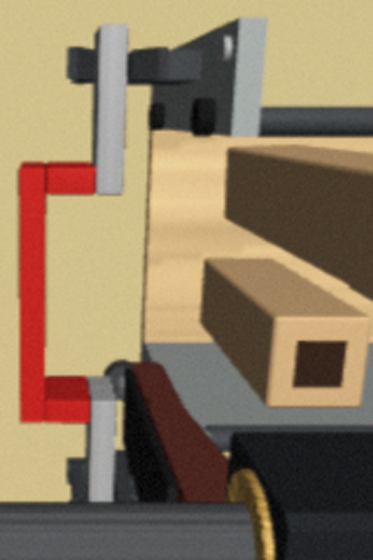

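```bash
sed -i 's/^BINP.*/BINP=np.array([.5975,.0553]);BY=-.0748/' r.py; python3 - <<'E'
from r import *
p=np.array([.5388,.0532]);a=-.078
servo_line((*p,.085),Q(a),rate=.12);st("down")
g=move_gripper(0.0);st("grip")
servo_line((*p,.150),Q(a),rate=.1);st("up")
c=capture("side");cv2.imwrite("pics/side2.png",c["image"][120:330,120:400])
E
```

```text
down 6.9 [0.5394 0.0532 0.0856] F [ 1.  -0.4  0.3] gap 0.0449
grip 7.54 [0.539  0.0532 0.0854] F [-0.2 -0.3  3.6] gap 0.0098
up 8.34 [0.5382 0.0532 0.1494] F [-0.3 -0.3 -2.7] gap 0.0094
```

View pics/side2.png

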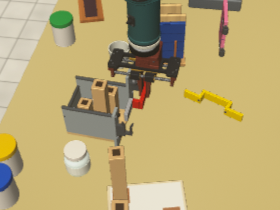

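```bash
python3 - <<'E'
from r import *
a=-.078
move_ptp((.39,.12,.10),Q(a));st("over")
print(servo_line((.39,.12,.0045),Q(a),rate=.1,contact_N=6));st("low")
move_gripper(.03);st("open")
servo_line((.39,.12,.09),Q(a),rate=.2)
move_gripper(.07)
p=(.6543,.0800);ap=-.05
move_ptp((*p,.25),Q(ap));st("over prop")
c=capture("top");cv2.imwrite("pics/top3.png",c["image"]);np.savez("top3.npz",**c)
servo_line((*p,.154),Q(ap),rate=.12,contact_N=8);st("at prop")
move_gripper(0);st("grip")
E
```

```text
over 9.11 [0.3909 0.1202 0.1001] F [ 0.5  0.2 -3. ] gap 0.01
True
low 10.03 [0.3904 0.1197 0.0052] F [ 0.4 -0.5  1. ] gap 0.0099
open 10.56 [0.3886 0.1197 0.0049] F [0.1 0.2 0.2] gap 0.0302
over prop 13.11 [0.6528 0.0802 0.2488] F [ 0.2 -1.5  0.2] gap 0.0695
at prop 14.11 [0.6549 0.0801 0.1547] F [-0.2  0.3  0.5] gap 0.0699
grip 14.73 [0.6544 0.08   0.1542] F [ 0.3 -0.2  0.8] gap 0.0356
```

View pics/top3.png

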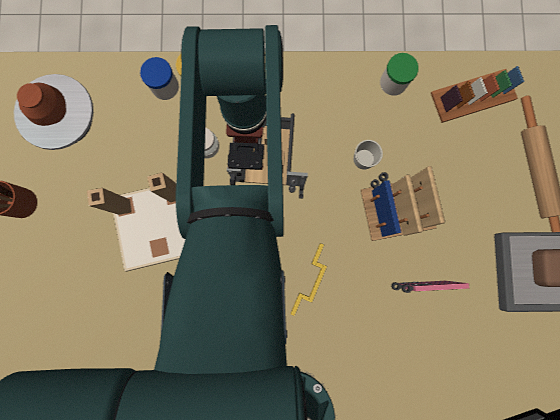

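```bash
python3 - <<'E'
from r import *
p=(.6543,.0800)
servo_line((*p,.325),Q(-.05),rate=.2);st("lift")
s=(.4297,.3307)
move_ptp((*s,.24),Q(.2275));st("over spot")
print(servo_line((*s,.160),Q(.2275),rate=.08,contact_N=6));st("low")
c=capture("side");cv2.imwrite("pics/side4.png",c["image"][200:400,160:400]);
c=capture("wrist");cv2.imwrite("pics/wrist4.png",c["image"]);np.savez("wrist4.npz",**c)
E
```

```text
lift 15.74 [0.6533 0.08   0.3232] F [-0.  -0.1 -4.2] gap 0.0359
over spot 17.05 [0.4311 0.3305 0.2404] F [ 0.1 -0.5 -3. ] gap 0.0362
True
low 17.97 [0.4291 0.3301 0.162 ] F [-0.3 -1.4  4.3] gap 0.0356
```

View pics/side4.png

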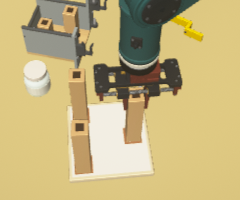

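View pics/wrist4.png

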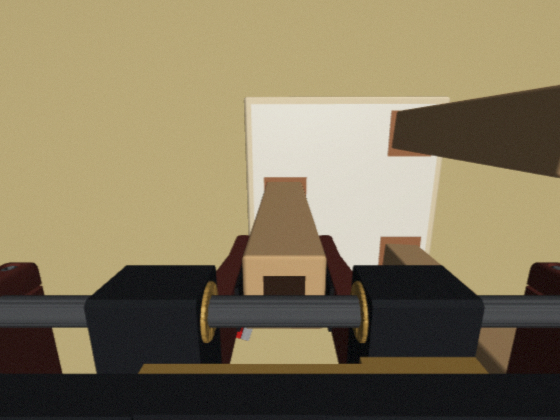

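```bash
python3 - <<'E'
from r import *
move_gripper(.055)
s=(.4297,.3302)
servo_line((*s,.27),Q(.2275),rate=.25);st("up")
move_gripper(.036)
move_ptp((.5158,-.2328,.25),Q(1.758));st("over gate")
for n in("wrist","top"):
    c=capture(n);cv2.imwrite(f"pics/{n}5.png",c["image"]);np.savez(f"{n}5.npz",**c)
c=np.load("wrist5.npz");W=cloud(c)
print("gate wrist",fit(near(W,GATE,(.5158,-.2328,1.758),.012,.008,.1),GATE,(.5158,-.2328,1.758),.012))
c=np.load("top5.npz");W=cloud(c)
x0=(.4296,.3302,.2275)
print("prop top",fit(near(W,PROP,x0,.018,.01,.1),PROP,x0,.018))
xs=(.488,.3437,.2275)
P=near(W,SHELF,xs,0,.008,.009,.03);print("shelf",fit(P,SHELF,xs,0))
E
```

```text
up 19.17 [0.4293 0.33   0.2693] F [-0.6  0.2  0. ] gap 0.0553
over gate 21.91 [ 0.516  -0.2323  0.2501] F [-0.5 -0.2  0.3] gap 0.0359
gate wrist (array([ 0.5187, -0.2426,  1.7637,  0.0003]), np.float64(0.0004243181904309973), 1827)
prop top (array([ 0.4286,  0.3299,  0.2304, -0.0003]), np.float64(0.0005413737110737341), 507)
shelf (array([ 0.4889,  0.3448,  0.2251, -0.0002]), np.float64(0.0014612016734001365), 4500)
```

View pics/top5.png

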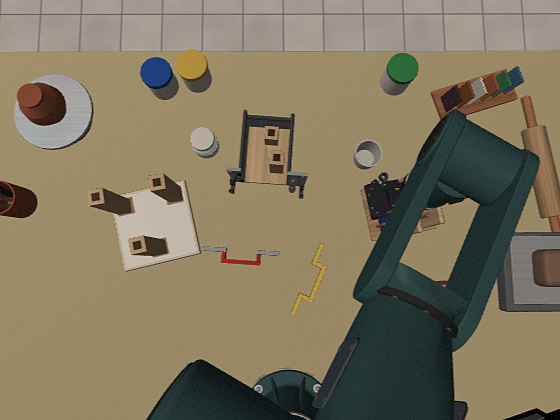

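View pics/wrist5.png

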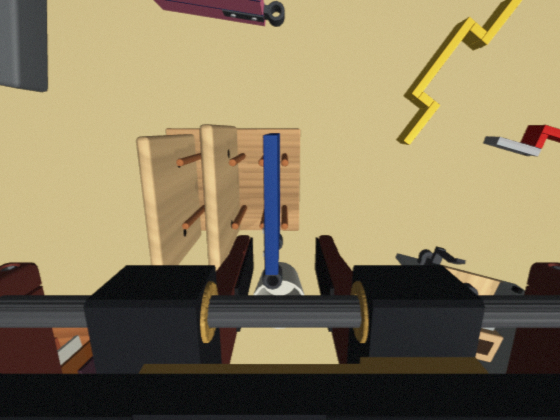

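```bash
python3 - <<'E'
from h import *
np.set_printoptions(precision=4,suppress=True)
x0=(.5187,-.2436,1.76)
for n in("top0","side0","wrist5"):
    c=np.load(n+".npz");W=cloud(c)
    for zm in(.03,.1,.145):
        P=near(W,GATE,x0,.012,.006,zm);l=L(P,x0,.012);print(n,zm,fit(P,GATE,x0,.012),"lx",np.percentile(l[:,0],[3,50,97]), "top z lx", np.percentile(l[l[:,2]>.147][:,0],[3,50,97]),"ly",np.percentile(l[l[:,2]>.147][:,1],[2,98]))
E
```

```text
top0 0.03 (array([ 0.519 , -0.2434,  1.7577, -0.0004]), np.float64(0.0005236781612983511), 965) lx [-0.0045  0.0058  0.0072] top z lx [-0.005   0.001   0.0064] ly [-0.0561  0.0638]
top0 0.1 (array([ 0.5187, -0.2434,  1.7578, -0.0004]), np.float64(0.0005772954412968864), 634) lx [-0.0049  0.0056  0.007 ] top z lx [-0.005   0.001   0.0064] ly [-0.0561  0.0638]
top0 0.145 (array([ 0.5188, -0.2433,  1.7566, -0.0003]), np.float64(0.000814183401110139), 381) lx [-0.0051  0.0023  0.0068] top z lx [-0.005   0.001   0.0064] ly [-0.0561  0.0638]
side0 0.03 (array([ 0.5173, -0.2446,  1.7537, -0.0005]), np.float64(0.0016050141455643714), 1267) lx [-0.0039  0.005   0.0098] top z lx [-0.0068  0.0013  0.0086] ly [-0.0537  0.0653]
side0 0.1 (array([ 0.5169, -0.2446,  1.7542, -0.0005]), np.float64(0.001470799404095214), 700) lx [-0.0053  0.0049  0.0093] top z lx [-0.0068  0.0013  0.0086] ly [-0.0537  0.0653]
side0 0.145 (array([ 0.5168, -0.2443,  1.751 , -0.0005]), np.float64(0.0014383597936803716), 262) lx [-0.0068  0.0039  0.009 ] top z lx [-0.0068  0.0013  0.0086] ly [-0.0537  0.0653]
wrist5 0.03 (array([ 0.5185, -0.2425,  1.7575,  0.0004]), np.float64(0.0004377597086425711), 2495) lx [-0.0066  0.002   0.0096] top z lx [-0.0046  0.001   0.0067] ly [-0.0549  0.0649]
wrist5 0.1 (array([ 0.5185, -0.2429,  1.7531,  0.0004]), np.float64(0.0004247137963603598), 2242) lx [-0.0051  0.0014  0.0071] top z lx [-0.0046  0.001   0.0067] ly [-0.0549  0.0649]
wrist5 0.145 (array([ 0.5181, -0.2431,  1.7525,  0.0004]), np.float64(0.00043664208298106744), 2053) lx [-0.0049  0.0011  0.0069] top z lx [-0.0046  0.001   0.0067] ly [-0.0549  0.0649]
```

```bash
python3 - <<'E'
from r import *
g=(.5186,-.2433);y=1.756
move_ptp((*g,.20),Q(y))
servo_line((*g,.126),Q(y),rate=.12,contact_N=8);st("at gate")
move_gripper(0);st("grip")
z=current_position()[2]
servo_line((*g,z+.12),Q(y),rate=.15);st("lift")
pin=b2w(-.012,-.072);yh=BY+np.deg2rad(70)
G=pin-np.array([np.sin(yh),-np.cos(yh)])*.076
pre=G+(b2w(-.06,.012)-BINP)
print(pin,G,pre,yh)
move_ptp((*pre,z+.12),Q(yh));st("pre high")
servo_line((*pre,z-.012+.047),Q(yh),rate=.15);st("pre")
for n in("wrist","top","side"):
    c=capture(n);cv2.imwrite(f"pics/{n}6.png",c["image"]);np.savez(f"{n}6.npz",**c)
    p=np.array(current_position());x0=(p[0],p[1],yh)
    P=near(cloud(c),GATE,x0,.047,.006,.09);print(n,fit(P,GATE,x0,.047))
print(p,z)
E
```

```text
at gate 23.09 [ 0.5193 -0.2436  0.127 ] F [ 0.  -0.1  0. ] gap 0.0358
grip 23.59 [ 0.5188 -0.2434  0.1265] F [-0.4 -0.7  3.1] gap 0.0119
lift 24.54 [ 0.5178 -0.2428  0.2453] F [ 0.4  0.1 -3. ] gap 0.0121
[ 0.5802 -0.0156] [0.5109 0.0157] [0.4519 0.0321] 1.1469304763960306
pre high 25.63 [0.4524 0.0316 0.2463] F [ 0.1 -0.9 -2.7] gap 0.0119
pre 26.35 [0.4527 0.0316 0.1619] F [ 0.5  0.  -1.9] gap 0.0121
wrist (array([0.4491, 0.0332, 1.1333, 0.0008]), np.float64(0.00046117141678386764), 5980)
top (array([ 0.4509,  0.0326,  1.1349, -0.    ]), np.float64(0.0005982745129182775), 89)
side (array([0.4484, 0.0321, 1.1475, 0.0005]), np.float64(0.0009550188587480989), 951)
[0.453  0.0319 0.1625] 0.12647276491970325
```

View pics/top6.png

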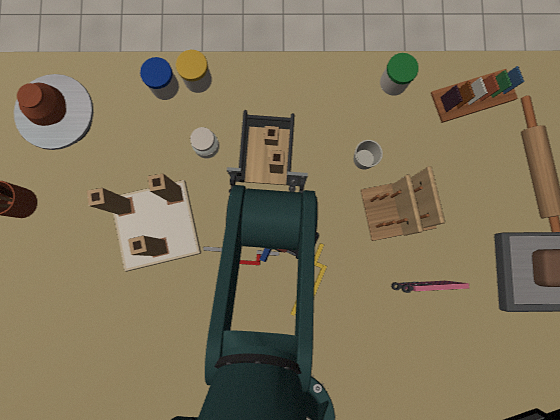

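View pics/wrist6.png

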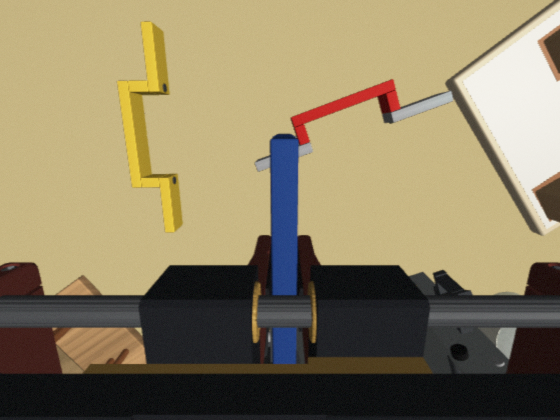

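View pics/side6.png

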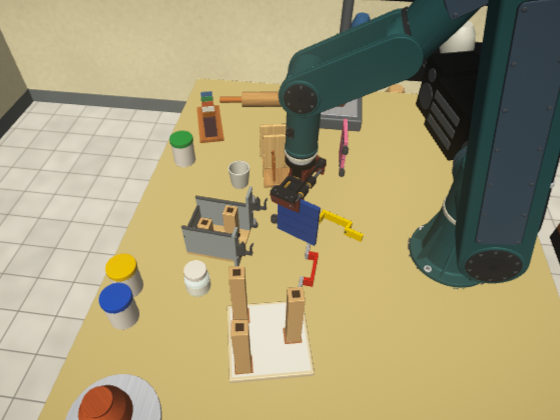

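```bash
python3 - <<'E'
from h import *
np.set_printoptions(precision=4,suppress=True)
T=(.453,.0318,1.141)
for n in("wrist6","side6","top6"):
    c=np.load(n+".npz");I=c["image"];W=cloud(c);bl=mask_hsv(I,(108,100,20),(128,255,255))
    X=W.reshape(-1,3);l=L(X,T,.047);b=bl.reshape(-1)
    k=b&(np.abs(l[:,0])<.012)&(np.abs(l[:,1])<.09)&(l[:,2]>-.01)&(l[:,2]<.16)
    q=l[k]
    for z0,z1 in((0,.05),(.05,.1),(.1,.145),(.145,.156)):
        s=q[(q[:,2]>z0)&(q[:,2]<z1)]
        if len(s)>15:print(n,z0,len(s),"lx",np.percentile(s[:,0],[2,50,98]),"ly",np.percentile(s[:,1],[1,99]))
    k=(np.hypot(l[:,0],l[:,1]+.074)<.018)&(l[:,2]>0)&(l[:,2]<.15); 
    print(" knuckle pts",k.sum(), [np.percentile(l[k][:,i],[5,50,95]) for i in range(3)] if k.sum() else "")
T0=(.5188,-.2434,1.756)
for n in("top0","side0","wrist5"):
    c=np.load(n+".npz");I=c["image"];W=cloud(c);bl=mask_hsv(I,(108,100,20),(128,255,255))
    l=L(W.reshape(-1,3),T0,.012);b=bl.reshape(-1);q=l[b&(np.abs(l[:,0])<.012)&(np.abs(l[:,1])<.09)&(l[:,2]>.03)]
    print(n,"ly",np.percentile(q[:,1],[.5,99.5]))
    k=(np.hypot(l[:,0],l[:,1]+.074)<.018)&(l[:,2]>0.132)&(l[:,2]<.14);print(" kn up top",k.sum(),[np.percentile(l[k][:,i],[3,50,97]) for i in range(2)] if k.sum() else "")
E
```

```text
wrist6 0.05 16 lx [-0.005  -0.0005  0.0039] ly [0.0675 0.0676]
wrist6 0.1 79 lx [-0.005   0.0044  0.0081] ly [-0.0657  0.0676]
wrist6 0.145 4957 lx [-0.0058 -0.0002  0.0054] ly [-0.0423  0.0669]
 knuckle pts 61 [array([-0.0095,  0.0081,  0.01  ]), array([-0.0705, -0.0663, -0.0644]), array([0.1164, 0.121 , 0.1268])]
side6 0 418 lx [0.0013 0.0043 0.0073] ly [-0.0552  0.0648]
side6 0.05 481 lx [0.0015 0.0044 0.0072] ly [-0.0555  0.0655]
side6 0.1 233 lx [0.0016 0.0041 0.0069] ly [-0.021   0.0657]
side6 0.145 77 lx [-0.0039  0.0016  0.0066] ly [0.0103 0.0658]
 knuckle pts 62 [array([-0.0071,  0.0037,  0.0089]), array([-0.0791, -0.0702, -0.0585]), array([0.0219, 0.0364, 0.0468])]
top6 0.145 68 lx [-0.0061 -0.0005  0.0054] ly [0.0376 0.0654]
 knuckle pts 0 
top0 ly [-0.0577  0.0651]
 kn up top 42 [array([-0.0076,  0.0004,  0.0094]), array([-0.0805, -0.0702, -0.0599])]
side0 ly [-0.0544  0.0635]
 kn up top 24 [array([-0.0098,  0.0011,  0.0121]), array([-0.0791, -0.0681, -0.057 ])]
wrist5 ly [-0.0641  0.0666]
 kn up top 187 [array([-0.008 ,  0.0003,  0.0094]), array([-0.0797, -0.073 , -0.0648])]
```

```bash
python3 - <<'E'
from h import *
np.set_printoptions(precision=4,suppress=True)
for n in("top0","wrist1","top3","top5","side0","side6"):
    l=L(cloud(np.load(n+".npz")).reshape(-1,3),(.5975,.0553,-.0748))
    k=(np.abs(l[:,0]+.012)<.02)&(np.abs(l[:,1]+.072)<.014)&(l[:,2]>.1)&(l[:,0]<-.0015)
    q=l[k];print(n,len(q))
    hi=q[q[:,2]>.127]; print("  pin",hi[:12].tolist() and hi[:12].round(4).tolist()); s=q[(q[:,2]<=.127)&(q[:,2]>.117)]
    if len(s):print("  shoulder x",np.percentile(s[:,0],[3,50,97]),"y",np.percentile(s[:,1],[3,50,97]))
c=np.load("top5.npz");cv2.imwrite("pics/pin.png",cv2.resize(c["image"][165:205,275:320],None,fx=12,fy=12,interpolation=cv2.INTER_CUBIC))
print(proj(c,[[.5802,-.0156,.149],[.5802,-.0156,.122],[.5802,-.0156,.026]]))
c=np.load("side6.npz");cv2.imwrite("pics/pins.png",cv2.resize(c["image"][170:240,235:300],None,fx=8,fy=8,interpolation=cv2.INTER_CUBIC))
print(proj(c,[[.5802,-.0156,.149],[.5802,-.0156,.122],[.5802,-.0156,.026]]))
E
```

```text
top0 88
  pin [[-0.0079, -0.0698, 0.1384], [-0.0082, -0.0721, 0.1405], [-0.0114, -0.0698, 0.1442], [-0.0117, -0.0721, 0.1466], [-0.0106, -0.0746, 0.1417], [-0.0124, -0.0678, 0.1354], [-0.0142, -0.0699, 0.1468], [-0.0141, -0.0723, 0.1467], [-0.0127, -0.0748, 0.1398], [-0.0142, -0.068, 0.1322], [-0.0159, -0.0701, 0.1427], [-0.0151, -0.0726, 0.1388]]
  shoulder x [-0.0195 -0.0127 -0.0017] y [-0.0802 -0.0709 -0.0633]
wrist1 161
  pin []
  shoulder x [-0.0224 -0.0218 -0.0207] y [-0.0755 -0.0719 -0.0704]
top3 58
  pin [[-0.0084, -0.0697, 0.1409], [-0.0081, -0.0721, 0.1402], [-0.012, -0.0697, 0.1473], [-0.0127, -0.072, 0.1523], [-0.0105, -0.0746, 0.1409], [-0.0123, -0.0678, 0.1348], [-0.014, -0.0699, 0.1455], [-0.0141, -0.0723, 0.1467], [-0.0136, -0.0747, 0.1451], [-0.0134, -0.0681, 0.1273], [-0.0157, -0.0702, 0.1417], [-0.0161, -0.0725, 0.1445]]
  shoulder x [-0.0196 -0.0128 -0.0019] y [-0.0802 -0.0709 -0.0634]
top5 60
  pin [[-0.0087, -0.0697, 0.1424], [-0.0085, -0.0721, 0.1425], [-0.0119, -0.0697, 0.1472], [-0.0124, -0.072, 0.1508], [-0.0109, -0.0746, 0.143], [-0.0117, -0.0679, 0.1314], 
[... 488 characters left out ...]
 0.1376], [-0.011, -0.0715, 0.135], [-0.0136, -0.073, 0.1341], [-0.0166, -0.0725, 0.1352]]
  shoulder x [-0.0217 -0.0117 -0.0028] y [-0.079  -0.0692 -0.063 ]
side6 65
  pin [[-0.0019, -0.0852, 0.1398], [-0.0021, -0.0838, 0.1332], [-0.0114, -0.0712, 0.1475], [-0.0136, -0.074, 0.1452], [-0.0121, -0.0682, 0.1466], [-0.0144, -0.0705, 0.1448], [-0.0164, -0.074, 0.1418], [-0.0018, -0.0629, 0.1456], [-0.0018, -0.0733, 0.1353], [-0.0113, -0.071, 0.1396], [-0.0149, -0.0684, 0.143], [-0.0165, -0.0734, 0.1384]]
  shoulder x [-0.0213 -0.0121 -0.0022] y [-0.0796 -0.0689 -0.0616]
[[293.9802 179.9377]
 [293.5816 181.9022]
 [292.3089 188.1759]]
[[253.2261 194.4621]
 [253.4918 201.0872]
 [254.3727 223.0508]]
```

View pics/pin.png

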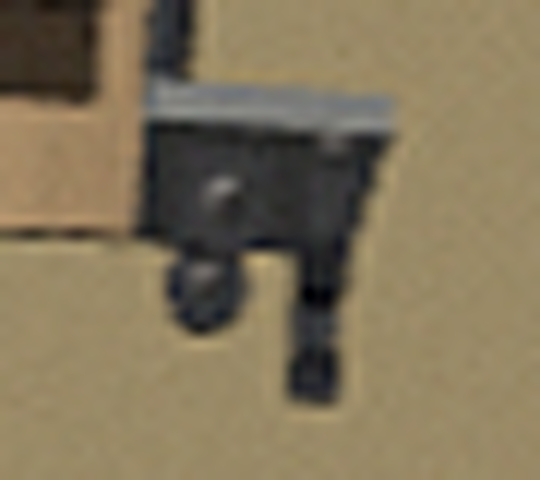

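View pics/pins.png

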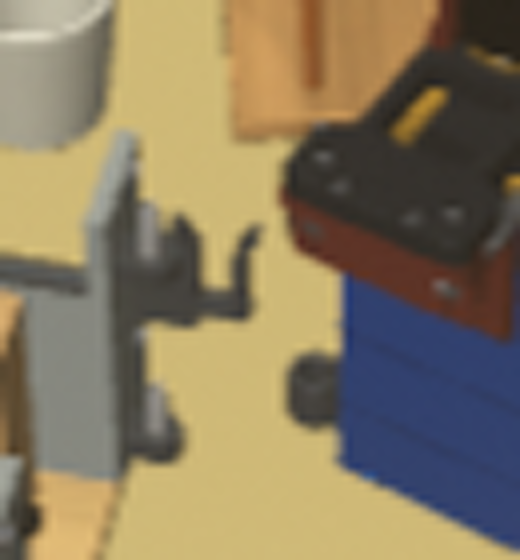

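```bash
cat >> r.py <<'E'
PIN=b2w(-.0124,-.0718);RK=.0715;Z0=.1145
def hang(op,dr=(0,0)):  # TCP xy for opening angle op (rad)
    y=BY+op;return PIN+np.array(dr)-np.array([np.sin(y),-np.cos(y)])*RK,y
E
python3 - <<'E'
from r import *
G,y=hang(np.deg2rad(70))
print(servo_line((*G,Z0+.043),Q(y),rate=.06,contact_N=8));st("above pin");print(G)
for n in("side","wrist"):
    c=capture(n);cv2.imwrite(f"pics/{n}7.png",c["image"]);np.savez(f"{n}7.npz",**c)
c=np.load("side7.npz");cv2.imwrite("pics/s7c.png",cv2.resize(c["image"][165:245,225:305],None,fx=7,fy=7,interpolation=cv2.INTER_CUBIC))
X=cloud(c).reshape(-1,3);l=L(X,(*PIN,BY))
for z0,z1 in((.055,.085),(.155,.18)):
    k=(np.hypot(l[:,0],l[:,1])<.02)&(l[:,2]>z0)&(l[:,2]<z1);print(z0,k.sum(),[np.percentile(l[k][:,i],[3,50,97]) for i in range(3)] if k.sum() else "")
E
```

```text
False
above pin 27.74 [0.5141 0.0142 0.1575] F [ 0.3  0.7 -2.9] gap 0.0122
[0.5146 0.014 ]
0.055 97 [array([-0.0144,  0.0011,  0.0119]), array([-0.0189,  0.0041,  0.0142]), array([0.0571, 0.0761, 0.0835])]
0.155 0
```

View pics/s7c.png

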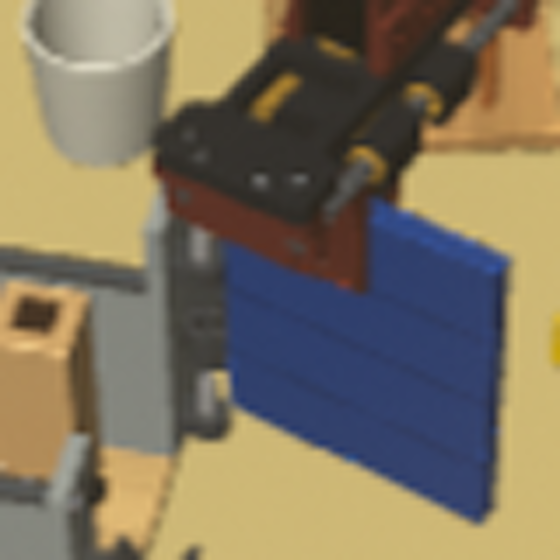

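View pics/wrist7.png

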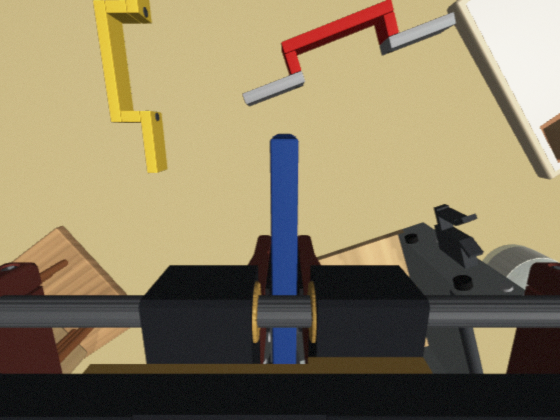

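```bash
python3 - <<'E'
from r import *
G,y=hang(np.deg2rad(70))
r=servo_line((*G,Z0+.008),Q(y),rate=.03,contact_N=5);st(f"down {r}");print("h",current_position()[2]-Z0, "M",np.array(current_torque()).round(2))
c=capture("side");cv2.imwrite("pics/s8c.png",cv2.resize(c["image"][165:245,225:305],None,fx=7,fy=7,interpolation=cv2.INTER_CUBIC))
E
```

```text
down True 29.0 [0.5144 0.0141 0.1224] F [-0.8  0.2  5.1] gap 0.012
h 0.007919092983298695 M [-0.13 -0.34  0.02]
```

View pics/s8c.png

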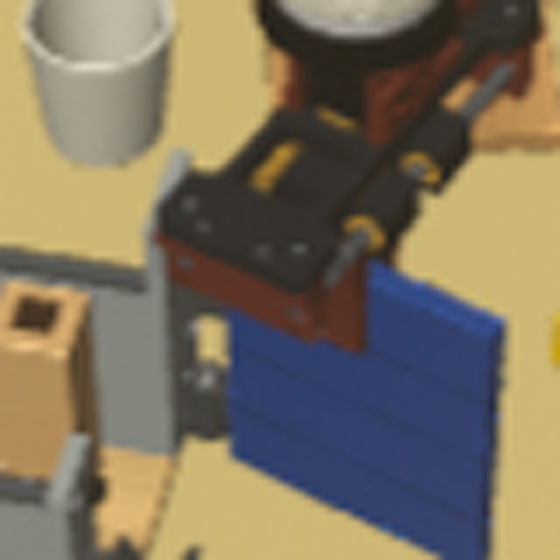

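```bash
python3 - <<'E'
from r import *
for d in (60,50,40,30,20,10):
    G,y=hang(np.deg2rad(d))
    r=servo_line((*G,Z0+.0083),Q(y),rate=.09,contact_N=20)
    st(f"{d} {r}")
    if r: break
E
```

```text
60 False 29.38 [0.5204 0.025  0.1225] F [ 0.3  0.6 -2.4] gap 0.0115
50 False 29.7 [0.5281 0.0343 0.1225] F [ 0.1  0.7 -1.9] gap 0.012
40 False 30.02 [0.5373 0.0422 0.1225] F [-0.   0.1 -2. ] gap 0.0119
30 False 30.35 [0.5478 0.0486 0.1225] F [-0.4 -0.8 -1.3] gap 0.0117
20 False 30.68 [0.5593 0.053  0.1225] F [-0.  0. -1.] gap 0.0116
10 False 31.0 [0.5716 0.0554 0.1225] F [ 1.1  0.2 -2.3] gap 0.0118
```

```bash
python3 - <<'E'
from r import *
for d in (4,0,-1.0):
    G,y=hang(np.deg2rad(d))
    r=servo_line((*G,Z0+.0083),Q(y),rate=.05,contact_N=9)
    st(f"{d} {r}")
    if r: break
for n in("wrist","side"):
    c=capture(n);cv2.imwrite(f"pics/{n}9.png",c["image"]);np.savez(f"{n}9.npz",**c)
    x0=(*b2w(-.012,.004),BY);P=near(cloud(c),GATE,x0,.008,.008,.06);print(n,x0,fit(P,GATE,x0,.008))
E
```

```text
4 False 31.3 [0.5794 0.0559 0.1226] F [ 1.8 -0.1 -3.4] gap 0.0118
0 False 31.55 [0.5844 0.0558 0.1226] F [ 0.9  0.7 -2.7] gap 0.012
-1.0 False 31.8 [0.5858 0.0558 0.1227] F [ 1.   0.6 -1.9] gap 0.0116
wrist (np.float64(0.58583247566273), np.float64(0.06018557835258141), -0.0748) (array([ 0.5862,  0.0623, -0.1309,  0.0006]), np.float64(0.0006371936768433673), 7010)
side (np.float64(0.58583247566273), np.float64(0.06018557835258141), -0.0748) (array([ 0.585 ,  0.0593, -0.1074,  0.0001]), np.float64(0.0008637190872493759), 432)
```

View pics/wrist9.png

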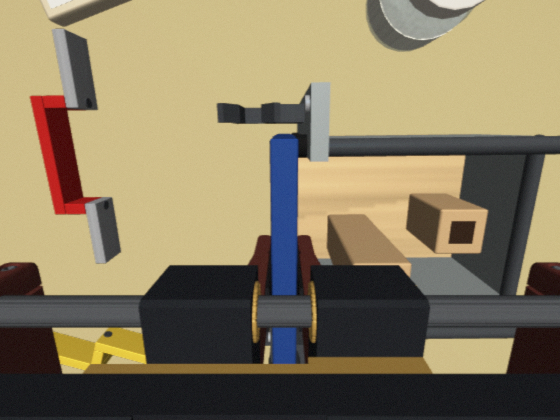

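View pics/side9.png

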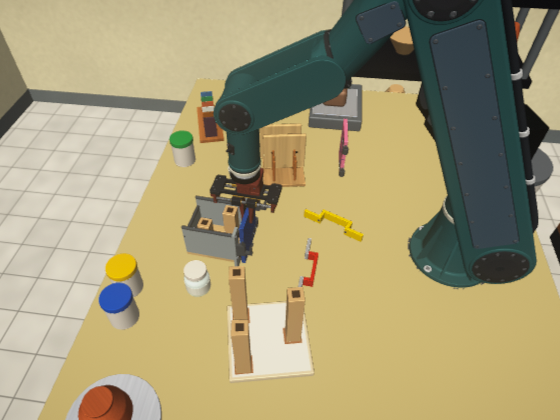

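```bash
python3 - <<'E'
from r import *
for d in (-2,-3,):
    G,y=hang(np.deg2rad(d))
    r=servo_line((*G,Z0+.0083),Q(y),rate=.03,contact_N=6)
    st(f"{d} {r}");print(np.array(current_torque()).round(2),Ro.from_quat(current_orientation()).as_matrix()[:2,0])
    if r: break
c=capture("wrist");W=cloud(c);np.savez("wrist10.npz",**c)
cv2.imwrite("pics/w10.png",cv2.resize(c["image"][70:250,200:350],None,fx=4,fy=4,interpolation=cv2.INTER_CUBIC)[:600])
I=c["image"];bl=mask_hsv(I,(108,100,20),(128,255,255));l=L(W.reshape(-1,3),(*BINP,BY));q=l[bl.reshape(-1)&(l[:,2]>.15)&(l[:,2]<.17)]
for y0 in np.arange(-.06,.08,.02):
    s=q[(q[:,1]>y0)&(q[:,1]<y0+.02)]
    if len(s):print(round(y0,3),len(s),np.percentile(s[:,0],[3,50,97]))
q=l[(l[:,2]>.146)&(l[:,2]<.154)&(l[:,1]>.05)&(l[:,1]<.1)&(np.abs(l[:,0])<.02)];print("jamb",np.percentile(q[:,0],[3,50,97]))
E
```

```text
-2 False 32.15 [0.586  0.0558 0.1226] F [-4.7  0.4  0.9] gap 0.0122
[0.13 0.61 0.58] [ 0.9941 -0.1083]
-3 False 32.4 [0.5861 0.0557 0.1226] F [-8.1  0.5  5.6] gap 0.012
[0.21 1.18 0.73] [ 0.9921 -0.1256]
-0.06 189 [-0.0188 -0.0128 -0.0073]
-0.04 657 [-0.0184 -0.013  -0.0075]
-0.02 292 [-0.0184 -0.0122 -0.0065]
0.0 1065 [-0.018  -0.0122 -0.0063]
0.02 1099 [-0.0172 -0.0119 -0.0065]
0.04 1236 [-0.0168 -0.0115 -0.0062]
0.06 448 [-0.0166 -0.0113 -0.0059]
jamb [-0.0002  0.0036  0.0076]
```

View pics/w10.png

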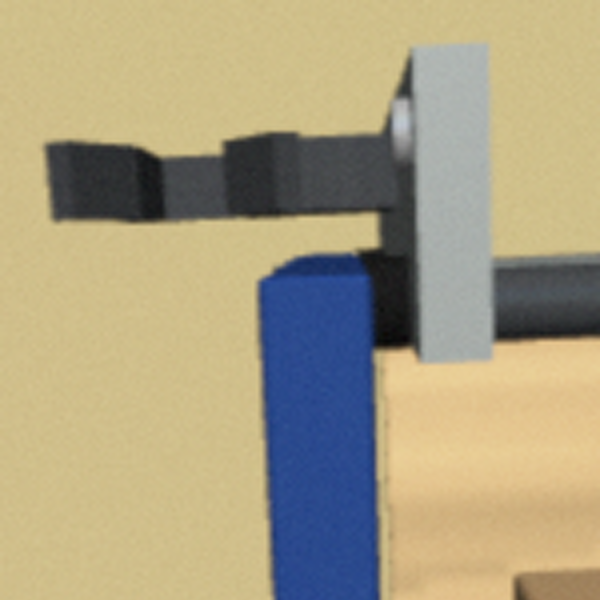

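```bash
python3 - <<'E'
from r import *
G,y=hang(np.deg2rad(-1.2))
servo_line((*G,Z0+.0083),Q(y),rate=.03);st("relax")
move_gripper(.03)
servo_line((*G,.22),Q(y),rate=.2);st("up")
c=capture("wrist");W=cloud(c);I=c["image"];np.savez("wrist11.npz",**c);cv2.imwrite("pics/wrist11.png",I)
bl=mask_hsv(I,(108,100,20),(128,255,255));l=L(W.reshape(-1,3),(*BINP,BY));q=l[bl.reshape(-1)&(l[:,2]>.15)&(l[:,2]<.17)]
for y0 in np.arange(-.06,.08,.02):
    s=q[(q[:,1]>y0)&(q[:,1]<y0+.02)]
    if len(s):print(round(y0,3),len(s),np.percentile(s[:,0],[3,50,97]),np.median(s[:,2]))
print("ly",np.percentile(q[:,1],[1,99]))
move_ptp((.385,.12,.13),Q(-.078));st("over bar")
for n in ("wrist","top","side"):
    c=capture(n);np.savez(n+"12.npz",**c);cv2.imwrite(f"pics/{n}12.png",c["image"])
    x0=(.3888,.1195,-.078);print(n,fit(near(cloud(c),BAR,x0,0,.012,.006),BAR,x0,0))
E
```

```text
relax 32.7 [0.5859 0.056  0.1226] F [-2.9  0.3 -0.6] gap 0.0121
up 33.84 [0.586  0.0558 0.2193] F [-0.8  0.4 -0. ] gap 0.03
-0.06 245 [-0.0191 -0.0134 -0.0079] 0.15775095634283756
-0.04 322 [-0.0187 -0.0134 -0.0081] 0.1573773111193557
-0.02 347 [-0.019  -0.0135 -0.0081] 0.15694595339472533
0.0 342 [-0.0184 -0.0133 -0.0083] 0.15653591406602127
0.02 374 [-0.0183 -0.0132 -0.008 ] 0.15613660219936956
0.04 379 [-0.0182 -0.0134 -0.0084] 0.15566696992635456
0.06 194 [-0.0184 -0.0133 -0.0082] 0.15541147196638638
ly [-0.0537  0.0681]
over bar 34.81 [0.387  0.1201 0.1304] F [ 0.3 -0.4 -0.5] gap 0.0298
wrist (array([ 0.3891,  0.1209, -0.0758,  0.0003]), np.float64(0.0003746007886092518), 2787)
top (array([ 0.3911,  0.1214, -0.104 ,  0.0006]), np.float64(0.0012761641955048465), 122)
side (array([ 0.3883,  0.1188, -0.0859, -0.0003]), np.float64(0.0010331058782107705), 321)
```

View pics/top12.png

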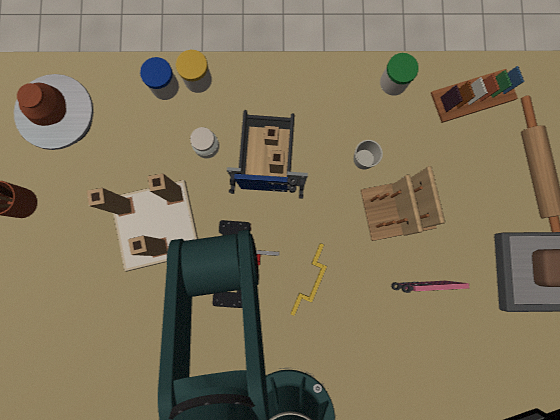

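View pics/wrist12.png

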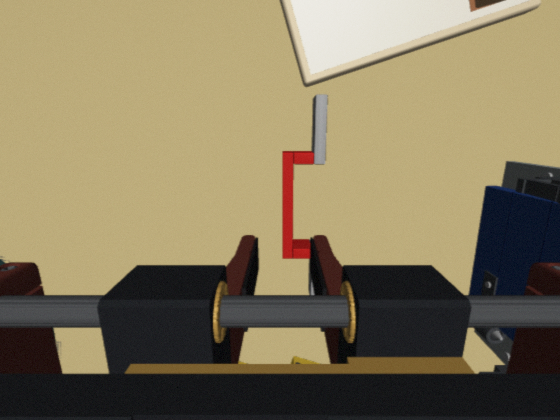

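View pics/wrist11.png

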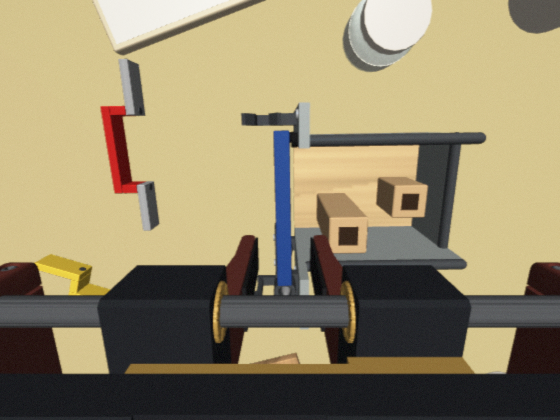

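```bash
python3 - <<'E'
from r import *
a=-.078;p=(.3889,.1200)
servo_line((*p,.0055),Q(a),rate=.12,contact_N=8);st("at bar")
move_gripper(0);st("grip")
servo_line((*p,.10),Q(a),rate=.2)
d=(.5388,.0528)
move_ptp((*d,.185),Q(a));st("over seat")
servo_line((*d,.140),Q(a),rate=.1);st("above")
for n in("side","wrist"):
    c=capture(n);np.savez(n+"13.npz",**c);cv2.imwrite(f"pics/{n}13.png",c["image"])
    x0=(*current_position()[:2],a);z=current_position()[2]-.005
    print(n,fit(near(cloud(c),BAR,x0,z,.008,z+.005),BAR,x0,z))
E
```

```text
at bar 36.15 [0.3893 0.12   0.0059] F [ 0.2 -0.1  0.4] gap 0.0297
grip 36.6 [0.3895 0.1201 0.0059] F [ 0.3 -0.5  6.4] gap 0.0098
over seat 37.99 [0.5361 0.0532 0.1827] F [-0.9 -0.4 -3.7] gap 0.0097
above 38.59 [0.5382 0.0532 0.1398] F [-0.7 -0.3 -3. ] gap 0.0103
side (array([ 0.5382,  0.0521, -0.0839, -0.0015]), np.float64(0.0015283989087435481), 329)
wrist (array([ 0.5398,  0.0532, -0.0814, -0.0009]), np.float64(0.0006958938025187454), 9370)
```

View pics/wrist13.png

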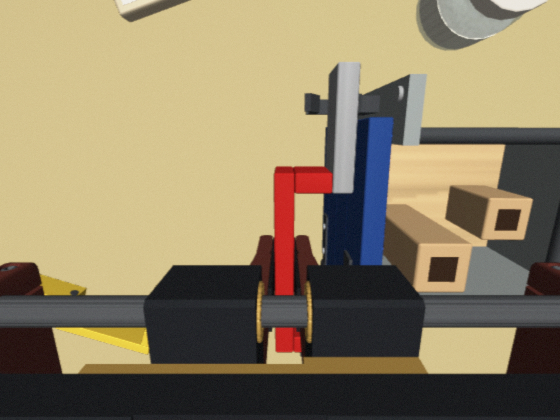

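```bash
python3 - <<'E'
from r import *
a=-.078;d=(.5390,.0530)
r=servo_line((*d,.0850),Q(a),rate=.05,contact_N=7);st(f"down {r}")
for n in("side",):
    c=capture(n);cv2.imwrite("pics/s14.png",cv2.resize(c["image"][165:285,200:310],None,fx=5,fy=5,interpolation=cv2.INTER_CUBIC))
E
```

```text
down True 39.72 [0.5385 0.053  0.0859] F [-0.9  0.3  4.8] gap 0.01
```

View pics/s14.png

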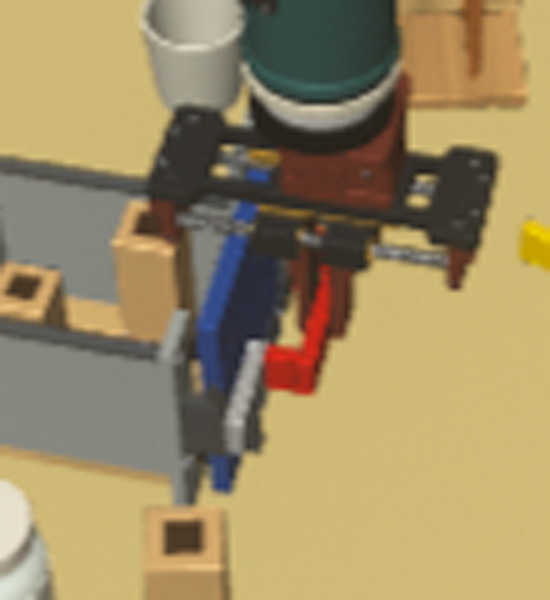

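```bash
python3 - <<'E'
from r import *
a=-.078;d=(.5387,.0530)
move_gripper(.024);st("open")
servo_line((*d,.20),Q(a),rate=.15);st("up")
c=capture("wrist");np.savez("wrist15.npz",**c);cv2.imwrite("pics/wrist15.png",c["image"]);WW=[("wrist",c)]
move_ptp((.42,-.30,.30),Q(-.6));st("away")
for n in("side","top"):
    c=capture(n);np.savez(n+"15.npz",**c);cv2.imwrite(f"pics/{n}15.png",c["image"]);WW.append((n,c))
cv2.imwrite("pics/t15c.png",cv2.resize(c["image"][95:215,215:325],None,fx=5,fy=5,interpolation=cv2.INTER_CUBIC))
c=WW[1][1];cv2.imwrite("pics/s15c.png",cv2.resize(c["image"][165:285,175:285],None,fx=5,fy=5,interpolation=cv2.INTER_CUBIC))
for n,c in WW:
    W=cloud(c);I=c["image"]
    x0=(.5387,.0527,-.078);print(n,"bar",fit(near(W,BAR,x0,.08,.008,.086),BAR,x0,.08))
    l=L(W.reshape(-1,3),(*BINP,BY));bl=mask_hsv(I,(108,80,15),(128,255,255)).reshape(-1)
    q=l[bl&(np.abs(l[:,0]+.012)<.03)&(np.abs(l[:,1])<.08)&(l[:,2]>.152)&(l[:,2]<.17)]
    for y0 in(-.06,-.02,.02,.045):
        s=q[(q[:,1]>y0)&(q[:,1]<y0+.025)]
        if len(s):print("  gate",y0,len(s),np.percentile(s[:,0],[3,50,97]),np.median(s[:,2]))
    if n=="top" or n=="side":
        x0=(.4296,.3302,.2275);print("  prop",fit(near(W,PROP,x0,.018,.01,.1),PROP,x0,.018))
E
```

```text
open 40.23 [0.5368 0.053  0.0845] F [ 0.5 -0.1 -0. ] gap 0.0238
up 41.14 [0.538  0.053  0.1992] F [-0.4  0.  -0.2] gap 0.0238
away 42.62 [ 0.4203 -0.2991  0.2995] F [ 0.6  0.2 -0.7] gap 0.024
wrist bar (array([ 0.5382,  0.0538, -0.0977,  0.0002]), np.float64(0.0006259756758931444), 3376)
  gate -0.02 581 [-0.0196 -0.0141 -0.0082] 0.1568049728544305
  gate 0.02 645 [-0.0195 -0.0141 -0.0082] 0.15596645224621955
  gate 0.045 674 [-0.0195 -0.014  -0.0082] 0.15537845453625387
side bar (array([ 0.5384,  0.0516, -0.0823, -0.0003]), np.float64(0.0015392551289030755), 515)
  gate -0.06 20 [-0.0183 -0.0134 -0.0086] 0.1568028535239766
  gate -0.02 30 [-0.0191 -0.0142 -0.0078] 0.15556205162197945
  gate 0.02 29 [-0.0187 -0.0131 -0.0086] 0.15518463808258026
  gate 0.045 30 [-0.0187 -0.0143 -0.0087] 0.1544116676441893
  prop (array([ 0.4278,  0.3287,  0.2181, -0.0009]), np.float64(0.0006704324160650421), 662)
top bar (array([ 0.5395,  0.0527, -0.0804, -0.0001]), np.float64(0.0013799869348236635), 575)
  gate -0.06 44 [-0.0179 -0.013  -0.0077] 0.15602190378122824
  gate -0.02 52 [-0.0179 -0.013  -0.0078] 0.15605673152218758
  gate 0.02 45 [-0.0181 -0.0129 -0.0076] 0.15503316489583607
  gate 0.045 48 [-0.0177 -0.0125 -0.0073] 0.15514302646521733
  prop (array([ 0.4285,  0.3299,  0.2402, -0.0002]), np.float64(0.0005389568167922763), 506)
```

View pics/top15.png

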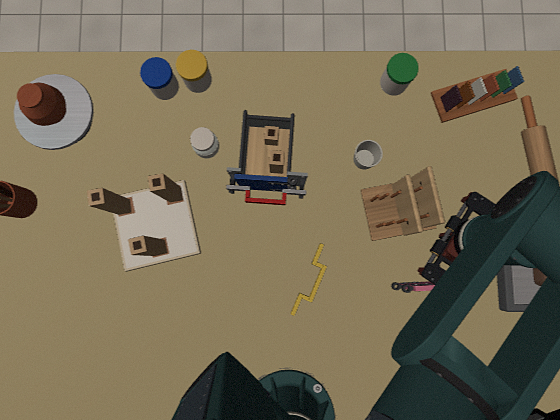

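View pics/t15c.png

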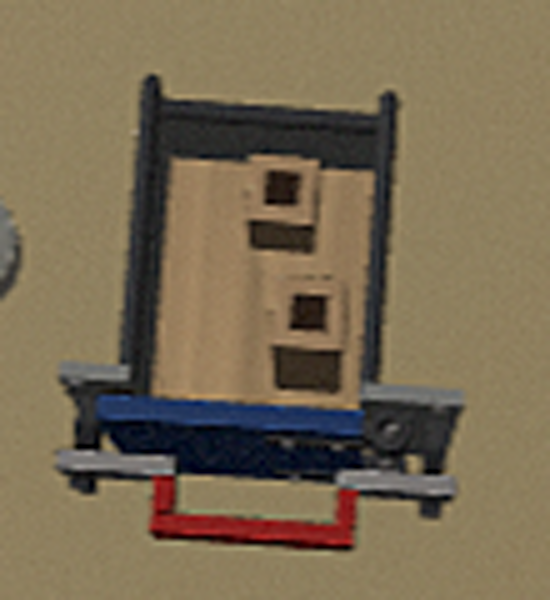

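View pics/s15c.png

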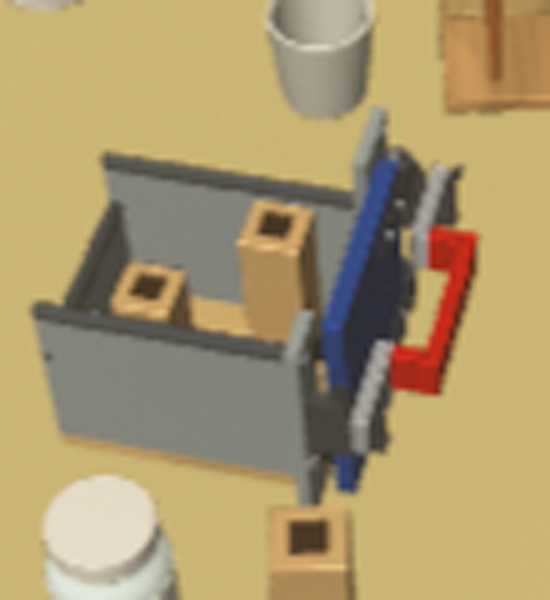

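View pics/wrist15.png

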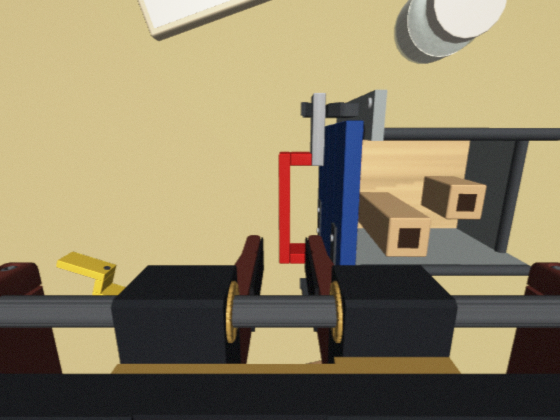

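```bash
python3 - <<'E'
from h import *
a=np.load("top15.npz")["image"][220:275,110:205];b=np.load("side15.npz")["image"][285:385,225:320]
a=cv2.resize(a,None,fx=5,fy=5,interpolation=cv2.INTER_CUBIC);b=cv2.resize(b,None,fx=3.3,fy=3.3,interpolation=cv2.INTER_CUBIC)
o=np.zeros((600,480,3),np.uint8);o[:275,:475]=a;o[270:600,:313]=b[:330];cv2.imwrite("pics/prop.png",o)
E
```

```text
Traceback (most recent call last):
ValueError: could not broadcast input array from shape (330,314,3) into shape (330,313,3)
```

```bash
python3 - <<'E'
from h import *
b=np.load("side15.npz")["image"][285:385,225:320]
cv2.imwrite("pics/prop.png",cv2.resize(b,None,fx=5,fy=5,interpolation=cv2.INTER_CUBIC))
E
```

```text
(no output)
```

View pics/prop.png

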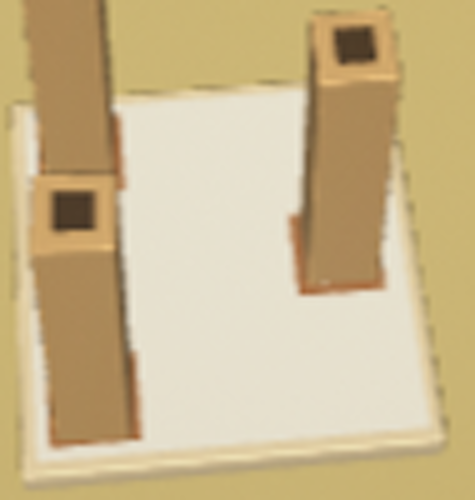

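```bash
python3 - <<'E'
from r import *
st();print(close_job())
E
```

```text
42.73 [ 0.4204 -0.2989  0.2995] F [ 0.5 -0.   0.7] gap 0.0242
the job is handed in; nothing more can be done
None
```

The job is done in the order you asked and handed in at 42.7 s. The gripper is empty and clear of everything.

**What I did:**
- Lifted the red bar out and laid it aside.
- Stood the tall prop upright on the free mark.
- Hung the blue gate on both pins, lowering it slowly until it touched down at the height expected for fully seated.
- Swung the gate shut against its buffers.
- Put the bar back in both brackets.

**Last checks in the pictures:**
- **Tall prop:** upright and inside the mark, about 2 mm towards the robot from its centre and nearly flush with the mark's near edge.
- **Gate:** shut and parallel to the bin, about 1 mm off its nominal plane. Its free end measures about 1–2 mm lower than the hinge end; I put that down to slack in the hinge.
- **Bar:** at seat height, within about 1 mm of its starting place by the two fixed cameras. The wrist camera's fit read its yaw about 0.02 rad off and disagreed with the other two.
- **Everything else:** the other props, bats, jar, cup and the yellow and pink look-alikes look unmoved.

**Early error:** my first gate measurement was about 10 mm off because the fit locked onto the wrong face. The wrist camera showed this, and I corrected it before grasping.

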